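Point out the next ink and confirm

TASK

Show the overhead stock camera which ink is to be loaded next: point down at the magenta cartridge, with the fingertips straight above its cap and no more than about 4 cm from it, and stay there for two seconds. Then press the green key on the control pod fully down to confirm, and draw back clear. Touch none of the cartridges, do not press the grey key, and leave everything else where it is.

Things in the scene. Friction and masses are not known exactly. Their poses are not given: they have to be found in the camera images.
- rack: fixed grey plastic ink rack, an open tray 66 x 334 x 40 mm high (outer) with 4 mm walls and floor, standing on the table; four dividers make five cells in a row along its y axis, 66 mm apart, one cartridge in each. Origin: centre of the underside. It keeps its place in a run, but place, yaw and the order of the colours vary.
- cyan: cyan ink cartridge: an upright square bottle, all in cyan, 44 x 44 mm and 100 mm tall with a round screw cap (28 mm across) in the middle of its top, 122 mm in all; about 0.2 kg, stands loose in a rack cell with 7 to 9 mm of play on each side. Origin: centre of its underside, z up.
- cyan_cap (a point): centre of the top face of the cyan cartridge's cap, about 126 mm above the table
- magenta: magenta ink cartridge: an upright square bottle, all in magenta, 44 x 44 mm and 100 mm tall with a round screw cap (28 mm across) in the middle of its top, 122 mm in all; about 0.2 kg, stands loose in a rack cell with 7 to 9 mm of play on each side. Origin: centre of its underside, z up.
- magenta_cap (a point): centre of the top face of the magenta cartridge's cap, about 126 mm above the table
- yellow: yellow ink cartridge: an upright square bottle, all in yellow, 44 x 44 mm and 100 mm tall with a round screw cap (28 mm across) in the middle of its top, 122 mm in all; about 0.2 kg, stands loose in a rack cell with 7 to 9 mm of play on each side. Origin: centre of its underside, z up.
- yellow_cap (a point): centre of the top face of the yellow cartridge's cap, about 126 mm above the table
- black: black ink cartridge: an upright square bottle, all in black, 44 x 44 mm and 100 mm tall with a round screw cap (28 mm across) in the middle of its top, 122 mm in all; about 0.2 kg, stands loose in a rack cell with 7 to 9 mm of play on each side. Origin: centre of its underside, z up.
- black_cap (a point): centre of the top face of the black cartridge's cap, about 126 mm above the table
- white: white ink cartridge: an upright square bottle, all in white, 44 x 44 mm and 100 mm tall with a round screw cap (28 mm across) in the middle of its top, 122 mm in all; about 0.2 kg, stands loose in a rack cell with 7 to 9 mm of play on each side. Origin: centre of its underside, z up.
- white_cap (a point): centre of the top face of the white cartridge's cap, about 126 mm above the table
- pod: fixed white control pod with a black top panel and a small screen, 130 (x) x 160 (y) x 45 mm high, lying on the table; two round keys stand on the half of the panel nearer the robot. Origin: centre of the underside, x away from the robot at yaw 0.
- green_key (a joint): travel of the green key in m: 0 up, 0.008 fully down. A latching key: it moves straight down against about 3 N and stays down where it is left (the key to press).
- green_key_top (a point): centre of the top face of the green key, a disc 30 mm across on the left (+y of the pod); up, it stands 12 mm above the panel (59 mm above the table). The two keys are 74 mm apart.
- grey_key (a joint): travel of the grey key in m: 0 up, 0.008 fully down. A latching key: it moves straight down against about 3 N and stays down where it is left (not to be pressed).
- grey_key_top (a point): centre of the top face of the grey key, a disc 30 mm across on the right (-y of the pod); up, it stands 12 mm above the panel (59 mm above the table). The two keys are 74 mm apart.
- tape_roll: loose amber roll of tape lying flat, 90 mm across, 24 mm high; bystander. Origin: centre of its underside.
- cleaner: loose white bottle of cleaner with blue cap and label, 60 mm across, 150 mm tall; bystander. Origin: centre of its underside.
- brush: loose cleaning brush lying on the table; bystander. Origin: under its middle.
Things that resemble listed ones, but are neither listed nor needed, are in the scene too. What is shaped like the pod but brown or orange is not meant.

How it is judged:
By the outcome, as a careful person would: the job done as asked, in the order asked, and still so for the second after the job is handed in, with the robot touching nothing.
It also fails if it takes over 40 s, if anything falls off the work surface, if the arm or the gripper's body presses on something with over 40 N, if the wrist force passes 120 N, or if a joint passes its speed limit or range.

ROBOT

A 6-joint arm with a two-finger parallel gripper is mounted at the origin on the work surface. World frame = base frame: x ahead of the robot, y to its left, z up, the work surface at z = 0. Lengths are in m, angles in rad, forces in N, time in s.
With the tool pointing down it reaches from about 0.3 to 0.775 m from the base axis. Payload 14.6 kg.
Tool frame: the origin (TCP) lies midway between the tips of the shut fingers; the grasp point (between the pads) lies 19 mm behind it (ctrl.grip_depth is the distance from the TCP to the grasp point, in m); z points along the fingers, x is the direction in which the jaws open and shut, and the axes are right-handed (so a half turn about z gives the same grasp; the last joint's range is limited). The gripper opens to 94 mm and grips with 3 to 60 N. Pads are 16 mm wide; open, the fingers measure 119 mm over their backs; the gripper's body (75 mm by 177 mm) begins 78 mm behind the grasp point.
Start: joints at [-1.258, 0.3, 1.521, -0, 1.321, -0.067], TCP at [0.204, -0.511, 0.205] pointing down, gripper open.
Joint ranges: [-3.03, 3.03], [-0.79, 2.21], [0.23, 2.52], [-1.04, 4.18], [0, 3.07], [-2.55, 2.55]. Speed limits (rad/s): [2.22, 2.22, 2.57, 3.14, 3.14, 3.14].

INTERFACE

Orientations are given as [roll, pitch, yaw] about the fixed x, y, z axes, in that order (R = Rz(yaw) Ry(pitch) Rx(roll)).
In Python, from station import ctrl gives the robot as it stands.
- The arm moves only by the tool play_rows, never from a script. Its argument "steps" is a list that holds one entry, the list of rows, each a list of 7 numbers: the shift along the tool's x, y, z in cm, then the turn, a rotation vector about the tool's x, y, z in rad, then the opening, from 0 (shut) to 1 (fully open). In form: [[[x, y, z, ax, ay, az, hand], ...]]. A call has 1 to 20 rows; each row is the pose to reach, as a shift and turn from the pose measured when the call began, along the tool's axes at that moment; what a row does not reach only later rows make up. A row lasts 1/12 s, in which the tool goes at most 41.7 mm and 7.16 degrees, less where a joint would pass 70% of its speed; a pose out of reach is approached as far as the arm can. A call with a gripper value outside its range is refused whole. The fingers move at their own pace and stop on an object; "force" is the grip in N (left out, the last holds). Time passes only in rows, so rows that repeat a pose let the fingers close. It gives the time, the measured TCP pose, the force and the opening at its end, in the units of the state.
- ctrl.get_obs(): the state, without advancing time (a new reading comes with each control period).
- ctrl.camera(name): name is "scene" or "top" or "wrist"; returns a dict with "frame" (480x640x3 uint8, blue, green, red), "fovy" (degrees; the focal length in pixels is half the picture's height over the tangent of half this angle, whatever the lens; pixels are square), "cx", "cy" (the principal point, pixels), "world_to_cam" (4x4, takes a point from world to camera coordinates). Camera axes: x right, y up, looking along -z (the intrinsics and any distortion apply to the point x, -y, -z); pixel columns grow to the right and rows downward; lengths in m; the calibration is good to about 2 mm. A picture is of the moment at which its call begins. There is no depth.
- ctrl.hand_in(): hands the job in, once; it reports no verdict.
The state is a dict: "time_s": time; "qpos": joint angles; "joint_vel": joint speeds; "tau": joint torques, N m; "ee_pos": TCP position; "eef_rot": TCP orientation; "force": force on the tool from outside, world axes, zero at the start; "moment": the same for the moment, N m; "grip_width": finger opening in m.
Only numpy, scipy, OpenCV 4.12 (cv2) and the standard library are available. Lean on these libraries where they do the work, as an engineer would, in place of code of your own. Each camera call takes 0.05 s, during which the arm holds its last target. There are 200 camera calls.

## Working session

There is one attempt and no reset: what is moved stays moved. The work goes in short steps, Python scripts to look and compute and a tool call to move; the robot and the scene stay as the last step left them, time stands still between calls to the robot, and variables do not carry over. Pictures are saved under pics/ and viewed, about 8 in all and at most 12, crops included, and the job is handed in when it is done.

Besides the shell and the picture viewer there is one more tool, called as name([rows], argument=value, ...), one row to a line, values as JSON. play_rows: Moves the arm, as the interface text tells. Its arguments: {"type":"object","properties":{"steps":{"type":"array"},"force":{"type":"number"}},"required":["steps"]}

```bash
mkdir -p pics; cat > h.py <<'E'
import numpy as np, cv2
from station import ctrl
def ray(c,u,v):
    f=240/np.tan(np.radians(c["fovy"])/2)
    k=c.get("dist"); 
    M=np.array(c["world_to_cam"]); R=M[:3,:3]; t=M[:3,3]
    d=R.T@np.array([(u-c["cx"])/f,-(v-c["cy"])/f,-1]); return -R.T@t,d
def at(c,u,v,z):
    o,d=ray(c,u,v); return o+d*(z-o[2])/d[2]
E
python3 - <<'E'
from h import *
for n in("top","scene"):
    c=ctrl.camera(n); cv2.imwrite(f"pics/{n}0.png",c["frame"]); print(n,{k:v for k,v in c.items() if k!="frame"})
print(ctrl.get_obs())
E
```

```text
top {'fovy': 54.358611098871044, 'cx': 322.7120571789737, 'cy': 238.7762885308428, 'world_to_cam': array([[ 0.02753903, -0.99954668,  0.01216687, -0.05051767],
       [ 0.99884057,  0.02799628,  0.0391629 , -0.48696174],
       [-0.03948578,  0.01107425,  0.99915876, -1.21489081],
       [ 0.        ,  0.        ,  0.        ,  1.        ]])}
scene {'fovy': 55.50346898561376, 'cx': 324.6872510798889, 'cy': 247.9267375025798, 'world_to_cam': array([[-0.05581376,  0.99841817, -0.0067803 ,  0.06508212],
       [-0.63666002, -0.03035787,  0.77054683,  0.23303041],
       [ 0.76912213,  0.04732386,  0.63734732, -1.56069298],
       [ 0.        ,  0.        ,  0.        ,  1.        ]])}
{'time_s': 0.1, 'qpos': array([-1.25757889e+00,  3.00407790e-01,  1.52151465e+00,  2.12434629e-05,
        1.32070061e+00, -6.65871940e-02]), 'joint_vel': array([ 3.62441688e-04, -1.81566022e-03, -1.26587392e-03,  1.92044489e-04,
       -5.12158332e-06,  1.86027700e-03]), 'tau': array([-1.68445771e-03, -5.32649446e+01, -3.53289163e+01,  7.08098849e-02,
        2.34610919e-02, -4.09294887e-05]), 'ee_pos': array([ 0.20384321, -0.51057869,  0.20494916]), 'eef_rot': array([-3.14150356e+00,  1.02673994e-03, -1.19099692e+00]), 'force': array([0.09174103, 0.20337546, 0.00924798]), 'moment': array([ 0.00676846,  0.02266753, -0.01060028]), 'grip_width': 0.09366194055735833}
```

View pics/top0.png

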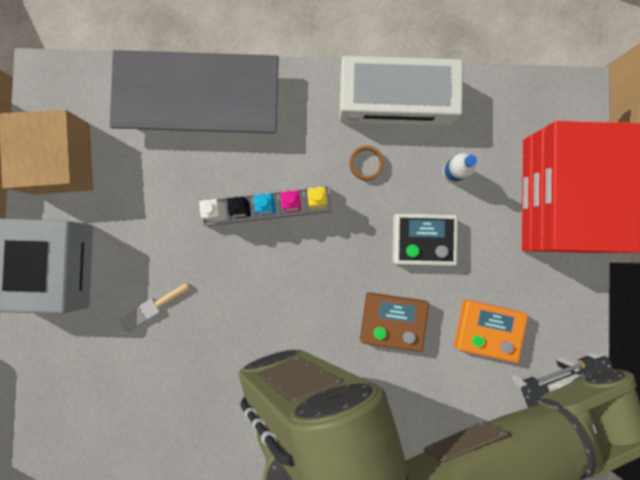

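View pics/scene0.png

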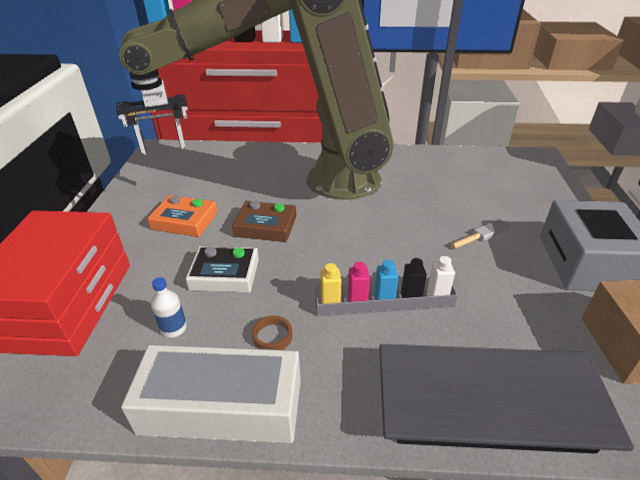

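Top view: the magenta cartridge is at (290,200), fourth from the left. The white pod is at (425,240), with its green key at (412,251) and grey key at (442,251). Possible confusions are the brown pod's green key (380,333) and the orange pod's (479,342), plus the other cartridges: yellow (317,196), cyan (264,203), black (238,207) and white (209,210). I choose magenta (290,200) and the key on the white pod (412,251).

```bash
cat >> h.py <<'E'
def blobs(im,lo,hi,amin=20):
    m=cv2.inRange(cv2.cvtColor(im,cv2.COLOR_BGR2HSV),lo,hi)
    n,l,s,ce=cv2.connectedComponentsWithStats(m)
    return [(tuple(map(int,s[i])),ce[i].round(1)) for i in range(1,n) if s[i][4]>=amin],l
MAG=((155,120,90),(172,255,255)); GRN=((45,120,80),(75,255,255)); CY=((90,150,90),(105,255,255)); YE=((22,150,120),(32,255,255))
def tri(a,b):
    A=np.zeros((3,3));v=np.zeros(3)
    rs=[]
    for o,d in(a,b):
        d=d/np.linalg.norm(d);P=np.eye(3)-np.outer(d,d);A+=P;v+=P@o;rs.append((P,o))
    x=np.linalg.solve(A,v); return x,[np.linalg.norm(P@(x-o)) for P,o in rs]
E
python3 - <<'E'
from h import *
C={n:ctrl.camera(n) for n in("top","scene")}
for n,c in C.items():
    for k,r in(("mag",MAG),("grn",GRN),("yel",YE)):
        for s,ce in blobs(c["frame"],*r)[0]: print(n,k,s,ce, at(c,*ce,.059 if k=="grn" else .11).round(3))
t=C["top"]["frame"][165:285,180:480]; s=C["scene"]["frame"][230:320,180:480]
cv2.imwrite("pics/crop.png",cv2.resize(np.vstack([t,s]),None,fx=2.6,fy=2.6,interpolation=cv2.INTER_CUBIC))
E
```

```text
top mag (280, 190, 21, 21, 346) [290.1 199.7] [0.576 0.045 0.11 ]
top grn (405, 244, 15, 14, 159) [412.1 250.4] [ 0.463 -0.262  0.059]
top grn (374, 327, 13, 13, 125) [379.7 332.8] [ 0.255 -0.185  0.059]
top grn (473, 336, 11, 11, 93) [477.9 340.6] [ 0.242 -0.432  0.059]
top yel (307, 188, 19, 20, 303) [316.5 196.5] [ 0.586 -0.018  0.11 ]
scene mag (172, 0, 20, 11, 120) [179.7   3.2] [-2.125 -1.196  0.11 ]
scene mag (348, 262, 22, 40, 753) [358.3 282.6] [0.618 0.045 0.11 ]
scene grn (192, 199, 10, 8, 66) [196.8 202.6] [ 0.247 -0.431  0.059]
scene grn (274, 204, 11, 8, 74) [278.8 207.4] [ 0.26  -0.184  0.059]
scene grn (233, 248, 12, 10, 99) [238.3 252.6] [ 0.469 -0.261  0.059]
scene yel (321, 264, 20, 39, 648) [330.7 284.4] [ 0.627 -0.016  0.11 ]
```

View pics/crop.png

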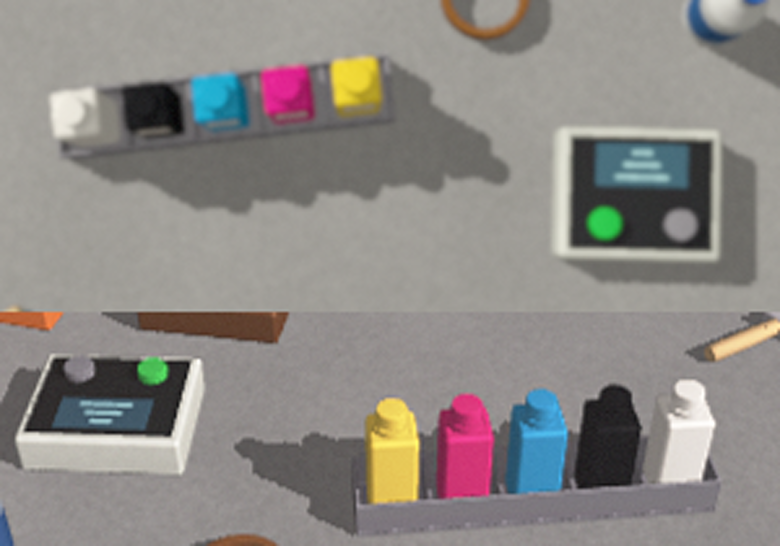

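```bash
cat >> h.py <<'E'
from scipy.spatial.transform import Rotation as Rn
def go(p):
    o=ctrl.get_obs(); R=Rn.from_euler("xyz",o["eef_rot"]).as_matrix()
    print("t",round(o["time_s"],2),"ee",o["ee_pos"].round(4),"rot",o["eef_rot"].round(3),"F",o["force"].round(1),"shift cm",(R.T@(np.array(p)-o["ee_pos"])*100).round(2))
E
python3 - <<'E'
from h import *
t=ctrl.camera("top");s=ctrl.camera("scene")
print(at(t,291.2,198.8,.126),at(s,359.2,264.5,.126))
for a,b in(((291.2,198.8),(359.2,264.5)),((412.1,250.4),(238.3,252))): print(tri(ray(t,*a),ray(s,*b)))
go([.577,.043,.24])
E
```

```text
[0.57657197 0.04183553 0.126     ] [0.57541256 0.04632155 0.126     ]
(array([0.57646473, 0.04403928, 0.1267814 ]), [np.float64(0.002246048387508209), np.float64(0.0022460483875081988)])
(array([ 0.46331601, -0.26286229,  0.05634337]), [np.float64(4.106629238531739e-05), np.float64(4.106629238540849e-05)])
t 0.3 ee [ 0.2039 -0.5107  0.2053] rot [ 3.142  0.    -1.191] F [0.5 0.1 0.2] shift cm [-37.6  -55.18  -3.46]
```

play_rows([
  [[-1,-1.5,-2,0,0,0,0],[-2.5,-3.7,-3.5,0,0,0,0],[-4.5,-6.6,-3.5,0,0,0,0],[-6.5,-9.5,-3.5,0,0,0,0],[-8.5,-12.5,-3.5,0,0,0,0],[-10.5,-15.4,-3.5,0,0,0,0],[-12.5,-18.3,-3.5,0,0,0,0],[-14.5,-21.3,-3.5,0,0,0,0],[-16.5,-24.2,-3.5,0,0,0,0],[-18.5,-27.1,-3.5,0,0,0,0],[-20.5,-30.1,-3.5,0,0,0,0],[-22.5,-33,-3.5,0,0,0,0],[-24.5,-36,-3.5,0,0,0,0],[-26.5,-38.9,-3.5,0,0,0,0],[-28.5,-41.8,-3.5,0,0,0,0],[-30.5,-44.8,-3.5,0,0,0,0],[-32.5,-47.7,-3.5,0,0,0,0],[-34.5,-50.6,-3.5,0,0,0,0],[-36.5,-53.6,-3.5,0,0,0,0],[-37.6,-55.2,-3.5,0,0,0,0]],
])

```text
time_s: 1.97
ee_pos: [0.5783, 0.0461, 0.24]
eef_rot: [3.141, 0.001, -1.189]
force: [-0.9, -0.6, -0.2]
grip_width: 0.0002
```

```bash
python3 - <<'E'
from h import *
go([.576,.044,.15])
c=ctrl.camera("wrist"); cv2.imwrite("pics/w1.png",c["frame"])
go([.576,.044,.15])
f=240/np.tan(np.radians(c["fovy"])/2);M=c["world_to_cam"]
for p in([.576,.044,.126],ctrl.get_obs()["ee_pos"]):
    q=M[:3,:3]@p+M[:3,3]; print(c["cx"]+f*q[0]/-q[2],c["cy"]-f*q[1]/-q[2])
for s,ce in blobs(c["frame"],*MAG,100)[0]: print(s,ce)
E
```

```text
t 1.97 ee [0.5783 0.0461 0.24  ] rot [ 3.141e+00  1.000e-03 -1.189e+00] F [-0.9 -0.6 -0.2] shift cm [0.12 0.29 9.  ]
t 2.02 ee [0.5789 0.0475 0.2397] rot [ 3.141e+00  1.000e-03 -1.188e+00] F [1.7 2.4 0. ] shift cm [0.23 0.4  8.97]
320.1975303365067 231.2334093391938
317.4151030138001 276.8668671598938
(285, 180, 62, 70, 3232) [316.1 215.3]
```

View pics/w1.png

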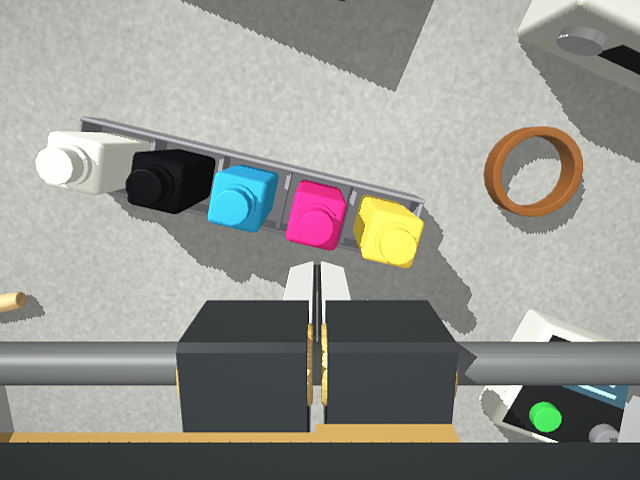

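Wrist view: the cap's top face is at (318,228), against a prediction of (320,231), so it agrees to about 3 mm. Fingers are shut and the area around the cap is clear. Next I descend to about 2.3 cm above the cap.

```bash
python3 - <<'E'
from h import *
c=ctrl.camera("wrist"); b=blobs(c["frame"],*MAG,100)[0]; print(b)
s,ce=b[0]
p=at(c,ce[0]+2,ce[1]+12.5,.126); print(p); go([p[0],p[1],.15])
E
```

```text
[((287, 181, 61, 71, 3242), array([317.4, 216.6]))]
[0.57801844 0.04665178 0.126     ]
t 2.07 ee [0.5779 0.0455 0.2396] rot [ 3.141e+00  1.000e-03 -1.188e+00] F [-1.1 -0.9  0.1] shift cm [-0.09 -0.06  8.96]
```

play_rows([
  [[0,0,1,0,0,0,0],[0,0,2.5,0,0,0,0],[0,0,4.5,0,0,0,0],[0,0,6.5,0,0,0,0],[0,0,8,0,0,0,0],[0,0,8.8,0,0,0,0],[0,0,9,0,0,0,0],[0,0,9,0,0,0,0],[0,0,9,0,0,0,0],[0,0,9,0,0,0,0],[0,0,9,0,0,0,0],[0,0,9,0,0,0,0],[0,0,9,0,0,0,0],[0,0,9,0,0,0,0],[0,0,9,0,0,0,0],[0,0,9,0,0,0,0]],
])

```text
time_s: 3.4
ee_pos: [0.5778, 0.0456, 0.1496]
eef_rot: [3.141, 0.001, -1.188]
force: [-0.5, -0.4, 0.2]
grip_width: 0.0005
```

```bash
python3 - <<'E'
from h import *
go([.577,.0455,.15])
c=ctrl.camera("wrist"); s=ctrl.camera("scene")
cv2.imwrite("pics/w2.png",np.hstack([c["frame"][100:400,150:490],cv2.resize(s["frame"][220:320,300:453],None,fx=3,fy=3)]))
E
```

```text
t 3.4 ee [0.5778 0.0456 0.1496] rot [ 3.141e+00  1.000e-03 -1.188e+00] F [-0.5 -0.4  0.2] shift cm [-0.02  0.08 -0.04]
```

View pics/w2.png

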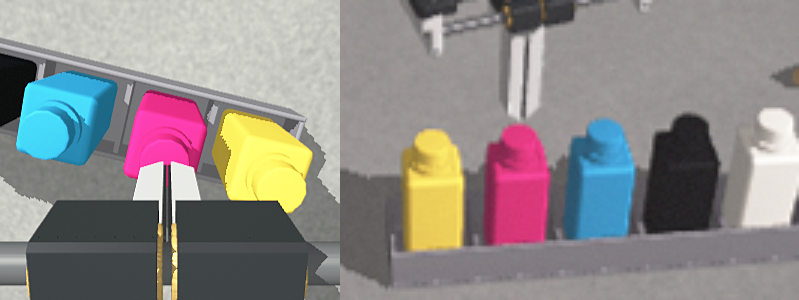

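The fingertips are right above the magenta cap (wrist crop around (167,165), scene crop tip (522,115) over cap (519,128)). I hold here.

play_rows([
  [[0,0,0,0,0,0,0],[0,0,0,0,0,0,0],[0,0,0,0,0,0,0],[0,0,0,0,0,0,0],[0,0,0,0,0,0,0],[0,0,0,0,0,0,0],[0,0,0,0,0,0,0],[0,0,0,0,0,0,0],[0,0,0,0,0,0,0],[0,0,0,0,0,0,0],[0,0,0,0,0,0,0],[0,0,0,0,0,0,0],[0,0,0,0,0,0,0],[0,0,0,0,0,0,0],[0,0,0,0,0,0,0],[0,0,0,0,0,0,0],[0,0,0,0,0,0,0],[0,0,0,0,0,0,0],[0,0,0,0,0,0,0],[0,0,0,0,0,0,0]],
])

```text
time_s: 5.17
ee_pos: [0.5778, 0.0456, 0.1496]
eef_rot: [3.141, 0.001, -1.188]
force: [0.9, -0.4, -0.9]
grip_width: 0.0001
```

play_rows([
  [[0,0,0,0,0,0,0],[0,0,0,0,0,0,0],[0,0,0,0,0,0,0],[0,0,0,0,0,0,0],[0,0,0,0,0,0,0],[0,0,0,0,0,0,0],[0,0,0,0,0,0,0],[0,0,0,0,0,0,0],[0,0,-1,0,0,0,0],[0,0,-3,0,0,0,0],[0,0,-5,0,0,0,0],[0,0,-7,0,0,0,0],[0,0,-8,0,0,0,0],[0,0,-8,0,0,0,0]],
])

```text
time_s: 6.33
ee_pos: [0.5787, 0.0456, 0.2324]
eef_rot: [-3.138, -0.001, -1.188]
force: [0.0, 0.5, -0.7]
grip_width: 0.0003
```

```bash
python3 - <<'E'
from h import *
go([.463,-.262,.15])
E
```

```text
t 6.33 ee [0.5787 0.0456 0.2324] rot [-3.138e+00 -1.000e-03 -1.188e+00] F [ 0.   0.5 -0.7] shift cm [24.2  22.25  8.18]
```

play_rows([
  [[1,0.9,0,0,0,0,0],[3,2.8,0,0,0,0,0],[5,4.6,0,0,0,0,0],[7,6.4,0,0,0,0,0],[9,8.3,0,0,0,0,0],[11,10.1,0,0,0,0,0],[13,12,0,0,0,0,0],[15,13.8,1,0,0,0,0],[17,15.6,2,0,0,0,0],[19,17.5,3.5,0,0,0,0],[21,19.3,5,0,0,0,0],[23,21.1,6.5,0,0,0,0],[24,22.1,7.5,0,0,0,0],[24.2,22.3,8.2,0,0,0,0],[24.2,22.3,8.2,0,0,0,0],[24.2,22.3,8.2,0,0,0,0],[24.2,22.3,8.2,0,0,0,0]],
])

```text
time_s: 7.75
ee_pos: [0.4629, -0.2615, 0.1503]
eef_rot: [-3.138, -0.001, -1.187]
force: [1.2, 0.1, 0.6]
grip_width: 0.0002
```

```bash
python3 - <<'E'
from h import *
c=ctrl.camera("wrist"); cv2.imwrite("pics/w3.png",c["frame"])
for s,ce in blobs(c["frame"],*GRN,100)[0]: print(s,ce,at(c,*ce,.057))
go([.463,-.262,.062])
E
```

```text
(298, 214, 42, 44, 1446) [318.2 235.5] [ 0.46197582 -0.26151856  0.057     ]
(112, 412, 42, 21, 653) [133.4 423.7] [ 0.26291748 -0.18249363  0.057     ]
t 7.8 ee [ 0.463  -0.2615  0.1504] rot [-3.138e+00 -1.000e-03 -1.187e+00] F [ 0.7 -0.6 -0.6] shift cm [0.04 0.05 8.84]
```

View pics/w3.png

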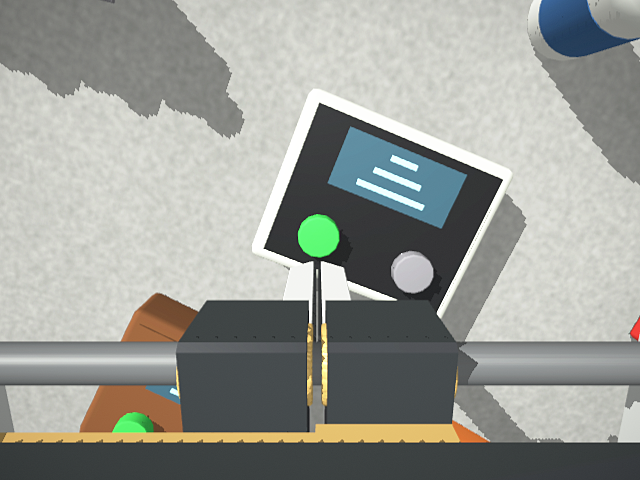

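Wrist view: the white pod's green key is at (318,236), i.e. (0.462,-0.2615), directly below the fingers. The grey key at (412,272) is well off to the side.

play_rows([
  [[0,0,1.5,0,0,0,0],[0,0,4,0,0,0,0],[0,0,6.5,0,0,0,0],[0,0,8,0,0,0,0],[0,0,8.6,0,0,0,0],[0,0,8.9,0,0,0,0],[0,0,9.2,0,0,0,0],[0,0,9.4,0,0,0,0],[0,0,9.6,0,0,0,0],[0,0,9.7,0,0,0,0],[0,0,9.8,0,0,0,0],[0,0,9.8,0,0,0,0],[0,0,9.8,0,0,0,0]],
])

```text
time_s: 8.88
ee_pos: [0.4637, -0.2617, 0.0528]
eef_rot: [-3.137, -0.002, -1.187]
force: [2.5, 1.0, 3.4]
grip_width: 0.0005
```

Contact shows about 3.4 N. I creep on to the stop.

play_rows([
  [[0,0,0.1,0,0,0,0],[0,0,0.2,0,0,0,0],[0,0,0.3,0,0,0,0],[0,0,0.3,0,0,0,0],[0,0,0.3,0,0,0,0],[0,0,0.3,0,0,0,0]],
])

```text
time_s: 9.38
ee_pos: [0.4639, -0.2618, 0.0511]
eef_rot: [-3.137, -0.003, -1.187]
force: [-5.6, 5.3, 20.2]
grip_width: 0.0003
```

The tip is at 51.1 mm, where the fully-down key should be, and the force jumped to 20 N, so the key is on its stop. I draw back.

play_rows([
  [[0,0,-0.5,0,0,0,0],[0,0,-2,0,0,0,0],[0,0,-4.5,0,0,0,0],[0,0,-7.5,0,0,0,0],[0,0,-10.5,0,0,0,0],[0,0,-13,0,0,0,0],[0,0,-14.5,0,0,0,0],[0,0,-15,0,0,0,0],[0,0,-15,0,0,0,0],[0,0,-15,0,0,0,0]],
])

```text
time_s: 10.22
ee_pos: [0.4626, -0.2615, 0.1999]
eef_rot: [-3.138, -0.001, -1.187]
force: [-0.5, -1.4, -0.1]
grip_width: 0.0006
```

```bash
python3 - <<'E'
from h import *
go([.463,-.262,.2])
w=ctrl.camera("wrist"); s=ctrl.camera("scene"); c=cv2.resize(s["frame"][170:350,140:480],(800,424))
cv2.imwrite("pics/end.png",np.vstack([c,cv2.resize(w["frame"][150:300,200:480],(320,171)).copy() if 0 else cv2.copyMakeBorder(w["frame"][130:300,200:500],0,0,0,500,cv2.BORDER_CONSTANT)]))
for s_,ce in blobs(s["frame"],*GRN,40)[0]: print("green",s_,ce)
for s_,ce in blobs(s["frame"],*MAG,40)[0]+blobs(s["frame"],*YE,100)[0]: print("mag/yel",s_,ce)
E
```

```text
t 10.22 ee [ 0.4626 -0.2615  0.1999] rot [-3.138e+00 -1.000e-03 -1.187e+00] F [-0.5 -1.4 -0.1] shift cm [ 0.06 -0.01 -0.01]
green (192, 199, 10, 8, 66) [196.8 202.6]
green (274, 204, 11, 8, 74) [278.8 207.4]
green (233, 250, 12, 9, 82) [238.4 253.5]
mag/yel (172, 0, 30, 42, 931) [186.9  20.1]
mag/yel (348, 262, 22, 40, 755) [358.3 282.7]
mag/yel (201, 0, 27, 41, 874) [214.7  19.7]
mag/yel (319, 17, 19, 25, 282) [329.4  32.7]
mag/yel (321, 264, 20, 39, 625) [330.6 284.8]
```

View pics/end.png

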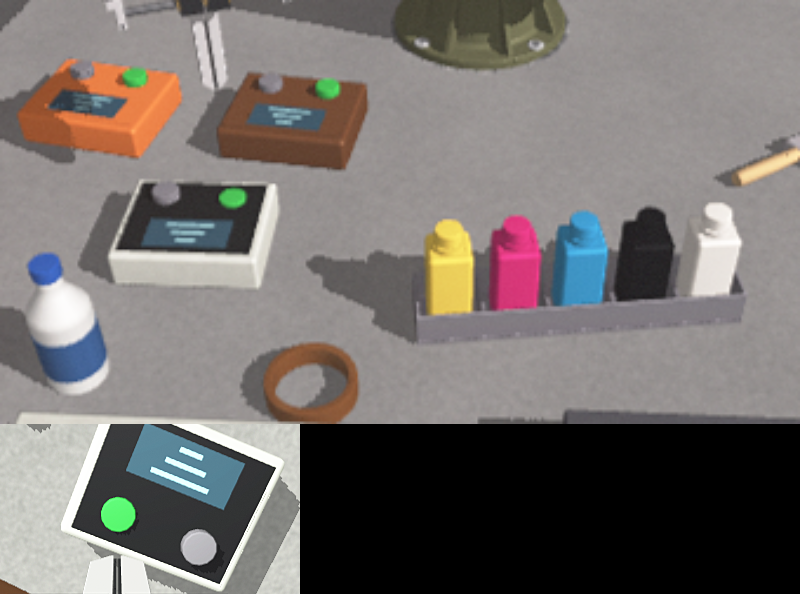

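The green key's top edge has dropped 2 px in the scene view, which matches 8 mm of travel. Its shadow is gone too, while the grey key still stands up. The cartridges have not moved.

```bash
python3 -c "
from station import ctrl
print(ctrl.hand_in())"
```

```text
the job is handed in; nothing more can be done
None
```

The job is done and handed in; it reports no verdict, so success rests on my own checks below.

- **Pointing:** I held the shut fingertips about 2.4 cm above the magenta cap, within about 2–3 mm sideways, for over 2.5 s.
- **Pressing:** I pressed the white pod's green key until the tip reached 51.1 mm, where the fully-down key should be. The force was about 3 N on the way and rose to 20 N at the stop. I then drew back 15 cm above it, handing in at about 10 s of the 40 s.
- **Last checks:** The green key sits about 2 px lower in the scene camera, matching 8 mm of travel. The grey key is still up, the magenta and yellow cartridges are within half a pixel of where they were, and everything else in view looked unmoved. I measured no outside force on the tool beyond noise.
- **Disagreement:** The cap position differed by about 2–4 mm between the cameras, so I used a middle value.

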